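# Hang the open-C divider on the tray rod and close up the rack row

### The arm

A 7-joint arm with a two-finger parallel gripper is mounted at the origin on the work surface. World frame = base frame: x ahead of the robot, y to its left, z up, the work surface at z = 0. Lengths are in m, angles in degrees, forces in N, time in s.
With the tool pointing down it reaches from about 0.425 to 0.875 m from the base axis. Payload 4.7 kg.
Tool frame: the origin (TCP) lies at the very end of the fingers, on their centre line; the grasp point (between the pads) lies 19 mm behind it (pinch_z is the distance from the TCP to the grasp point, in m); z points along the fingers, y is the direction in which the jaws open and shut (so a half turn about z gives the same grasp; the last joint's range is limited). The gripper opens to 87 mm and grips with 3 to 60 N. Pads are 19 mm wide; open, the fingers measure 117 mm over their backs; the gripper's body (75 mm by 190 mm) begins 51 mm behind the grasp point.
Start: joints at [-69.551, 18.392, -4.016, 83.108, 1.295, 78.541, -3.26], TCP at [0.219, 0.612, 0.223] pointing down, gripper open.
Joint ranges: [-163.93, 163.93], [-17.29, 119.83], [-79.2, 71.16], [3.27, 140.29], [-89.18, 269.18], [5.43, 117.66], [-154.24, 154.24]. Speed limits (degrees/s): [147.25, 147.25, 180, 180, 180, 180, 180].

### API

Orientations are given as [roll, pitch, yaw] about the fixed x, y, z axes, in that order (R = Rz(yaw) Ry(pitch) Rx(roll)).
In Python, from cell import get_obs, read_camera, camera_params, sign_off, pinch_z gives the robot as it stands.
- The arm moves only by the shell command python3 -m handwheel 'ROWS' [FORCE]. ROWS is JSON, a list of rows, each a list of 5 numbers: the finger opening in m, from 0 to 0.087, then the shift along the tool's x, y, z in m, then the turn about the tool's z in rad. In form: [[jaw, tx, ty, tz, twist], ...]. A call has 1 to 20 rows; each row is the pose to reach, as a shift and turn from the pose commanded when the call began, along the tool's axes at that moment; what a row does not reach only later rows make up. A row lasts 1/10 s, in which the tool goes at most 50 mm and 8.59 degrees, less where a joint would pass 70% of its speed; a pose out of reach is approached as far as the arm can. A call with a gripper value outside its range is refused whole. The fingers move at their own pace and stop on an object; FORCE is the grip in N (left out, the last holds). Time passes only in rows, so rows that repeat a pose let the fingers close. It gives the time, the measured TCP pose, the force and the opening at its end, in the units of the state.
- get_obs(): the state, without advancing time (a new reading comes with each control period).
- read_camera(name): name is "scene" or "top" or "wrist"; returns the picture (420x560x3 uint8, blue, green, red); there is no depth.
- camera_params(name): a dict with "camera_matrix" (3x3 intrinsics, pixels), "k1" (the pictures are not rectified: a ray, as slopes to the right and down, at radius r is drawn at 1 + k1 r^2 times it, then the intrinsics apply), "R" (3x3) and "t" (3): a world point X has camera coordinates R X + t. Camera axes: x right, y down, z forward; pixel columns grow to the right and rows downward; lengths in m; the calibration is good to about 2 mm. A picture is of the moment at which its call begins: read the wrist's pose just before it. camera_params takes no time and is no camera call; for the wrist camera it gives the pose at the moment of the call.
- sign_off(): hands the job in, once; it reports no verdict.
The state is a dict: "time_s": time; "qpos": joint angles; "joint_velocities": joint speeds; "effort": joint torques, N m; "tool_pos": TCP position; "tool_rot": TCP orientation; "force": force on the tool from outside, world axes, zero at the start; "wrist_torque": the same for the moment, N m; "grip_width": finger opening in m.
Only numpy, scipy, OpenCV 4.12 (cv2) and the standard library are available. Lean on these libraries where they do the work, as an engineer would, in place of code of your own. Each camera call takes 0.05 s, during which the arm holds its last target.

### The job

Lift the grey divider clip out of its foam stand, pass the tray's rod sideways through the gap of its C-shaped head on the free side of the racks, and let it down until it hangs on the rod. Then slide it along the rod so that its paddle pushes the three racks together against the backstop at the tray's end; press gently until the row feels firm, keep that light pressure for half a second and let go, leaving the clip hanging against the closed row. The tubes are fragile: never ram anything, push the racks only with the clip, do not tip them, and leave the other things where they are.

Things in the scene. Friction and masses are not known exactly. Their poses are not given: they have to be found in the camera images.
- clip_grip (a point): Grey rigid clip, 130 mm tall, 130 g, upright in the foam stand. Point: centre of its grip fin (topmost part), 30 (x) x 12 (y) x 37 mm high, from 20 mm below to 17 mm above; grip across its 12 mm from above. Clip axes: z up, y along the rod once hung, +y the paddle's pushing side, +x where the C's gap opens. Seat 33 mm, gap 42.5 mm, paddle's end 113 mm below this point.
- clip_seat (a point): Where the rod's axis lies when the clip hangs home, pocket roof on the rod. Clip axes. The C (24 mm long in y, +-12), relative to this point: spine x -15 to -7; roof z +5; rounded lip at x 7 to 13 hangs to z -3; lower arm z -24 to -16 reaches further, to x = 26. Pocket between spine and lip: 14 mm wide, 8 deep. Rod against the spine: axis at x = -2.
- clip_gap (a point): Middle of the gap between lip and lower arm, 13 mm high, so the rod passes with 1.5 mm play above and below; clip axes, 10 mm in +x and 9.5 mm below clip_seat. Once the rod is inside, the clip must come down 9.5 mm to hang. The lower arm's 13 mm overhang past the lip can be brought under the rod and raised to feel it.
- clip_face (a point): Centre of the paddle's flat pushing face (its +y face), 64 mm wide (x +-32) and 56 mm high; paddle 6 mm thick; 12 mm in +y from the fin's centre and 85 mm below it. Paddle's lower edge is 28 mm below this point.
- stand: White foam block 100 x 56 x 40 mm, fixed, origin under its centre, same heading as the clip at the start; its slot, 26 mm deep, holds the clip's paddle with about 1 mm play, so lift straight up by at least 35 mm.
- rod: Steel rod, 10 mm diameter, fixed, level, above the tray's middle; origin on its axis half-way, 95 mm above the bench. y along it towards the end plate; x level, away from the robot (clip x, y should match these); z up. Free from y = -113 to +113 mm, held by 22 mm wide end posts 105 mm high. With the clip hung, the paddle ends 15 mm above the bench.
- tray: Blue fixed tray below the rod, same axes, origin on the bench at its middle. Floor 5 mm thick; side walls at x +-59 to +-64 mm only 16 mm high (the paddle passes over them while the gap is level with the rod: its edge is then 24.5 mm up); end walls 118 mm wide, 60 mm high.
- endplate: The tray's +y end wall, origin at bench level in the middle of its inner face (113 mm from the rod's middle); -y is into the tray. It carries the backstop: a rigid grey pad 100 x 36 mm on two set screws, set differently on each tray, its face 6 to 32 mm in front of the end wall (not measured, mostly hidden behind the racks: feel for it). It does not give when pressed lightly.
- rack1_mid (a point): Loose beige sample rack next to the end plate, 110 mm (x) x 26 mm (y) x 55 mm high, about 180 g (130 to 270), this point at its centre; tubes stand in it up to 88 mm above its underside, the place below the rod is empty. It starts apart from the backstop. Axes as the tray's. Sliding the three racks takes about 2 to 7 N.
- rack2_mid (a point): The middle rack, same as rack1, starting a little apart from it.
- rack3_mid (a point): The rack furthest from the end plate, same as rack1; its -y face is the one the clip's paddle pushes. The free side of the tray is beyond it in -y.
- blockrack: Bystander: empty blue tube block 75 x 155 x 50 mm, origin under its centre.
- jar: Bystander: closed jar, 60 mm diameter, 85 mm high, origin under its centre.

How it is judged (in metres and radians):
On the way, in this order (a step that is already met when the one before it is completed fails the run):
1. the rod is in the pocket of the clip's head, on the free side of the racks (x of clip_seat in the frame of rod between -0.005 and 0.005 m and z of clip_seat in the frame of rod between -0.003 and 0.004 m and y of clip_seat in the frame of rack3_mid below -0.02 m and y of clip_seat in the frame of rod between -0.105 and 0.105 m), for 0.2 s.
2. the row, pushed by the clip, is kept pressed against the backstop with more than 2 N (contact force between rack1 and endplate above 2 N and contact force between clip and rack3 above 2 N), for 0.2 s.
At the end, for the whole second after the job is handed in: Clip released, at rest and upright (0.15 rad) on the rod: clip_seat within 5 mm of the rod's axis across, 3 mm below to 4 mm above it. Racks upright in a closed row: rack1's face within 34.5 mm of the end wall, gaps rack1 - rack2 - rack3 - paddle under 2.5 mm (x of clip_seat in the frame of rod between -0.005 and 0.005 m and z of clip_seat in the frame of rod between -0.003 and 0.004 m and y of rack1_mid in the frame of endplate above -0.0475 m and y of rack2_mid in the frame of rack1_mid above -0.0285 m and y of rack3_mid in the frame of rack2_mid above -0.0285 m and y of clip_seat in the frame of rack3_mid above -0.0285 m and angle between clip_seat's own z axis and vertical below 0.15 rad and linear speed of clip below 0.02 m/s and angle between each of rack1_mid, rack2_mid, rack3_mid's own z axis and vertical below 0.08 rad and y of clip_seat in the frame of rod between -0.105 and 0.105 m); the robot touches nothing.
It fails at once if the clip is pressed on the rod or tray with more than 25 N (contact force between clip and tray above 25 N).
It fails at once if the row is pressed on the backstop with more than 15 N (contact force between endplate and anything else above 15 N).
It fails at once if a rack is touched by the fingers (contact force between the fingers and rack1 above 0.5 N or contact force between the fingers and rack2 above 0.5 N or contact force between the fingers and rack3 above 0.5 N).
It fails at once if a rack is tipped (angle between any of rack1_mid, rack2_mid, rack3_mid's own z axis and vertical above 0.3 rad).
It fails at once if a bystander is moved by more than 15 mm (distance of any of blockrack, jar from where it was at the start of the episode above 0.015 m).
It also fails if it takes over 67 s, if anything falls off the work surface, if the arm or the gripper's body presses on something with over 40 N, if the wrist force passes 120 N, or if a joint passes its speed limit or range.

## Working session

There is one attempt and no reset: what is moved stays moved. The work goes in short steps, Python scripts to look and compute and a shell command to move; the robot and the scene stay as the last step left them, time stands still between calls to the robot, and variables do not carry over. Pictures are saved under pics/ and viewed, and the job is handed in when it is done.

```bash
ls; mkdir -p pics
cat > h.py <<'E'
import numpy as np, cv2
from cell import *
def snap(n,f):
    im=read_camera(n); cv2.imwrite('pics/'+f,im); return im
def ray(n,u,v,P=None):
    P=P or camera_params(n); K=np.array(P['camera_matrix']);R=np.array(P['R']);t=np.array(P['t'])
    d=np.array([(u-K[0,2])/K[0,0],(v-K[1,2])/K[1,1]]);s=d.copy()
    for _ in range(30): s=d/(1+P['k1']*(s@s))
    return -R.T@t, R.T@np.array([s[0],s[1],1])
def onz(n,u,v,z,P=None):
    c,d=ray(n,u,v,P); return c+d*(z-c[2])/d[2]
def proj(n,X,P=None):
    P=P or camera_params(n); c=np.array(P['R'])@X+np.array(P['t']); s=c[:2]/c[2]; s=s*(1+P['k1']*(s@s)); K=np.array(P['camera_matrix'])
    return K[0,0]*s[0]+K[0,2],K[1,1]*s[1]+K[1,2]
E
python3 - <<'E'
from h import *
o=get_obs();print(o); print(pinch_z)
for n in['scene','top','wrist']:
    snap(n,n+'0.png'); P=camera_params(n); print(n,P['k1'],np.array(P['camera_matrix']).tolist(),(-np.array(P['R']).T@P['t']).round(3),np.array(P['R']).round(3).tolist())
E
```

```text
pics
{'time_s': 0.0, 'qpos': array([-69.55285377,  18.43875765,  -4.01664018,  83.17723068,
         1.29452831,  78.54031548,  -3.25965945]), 'joint_velocities': array([ 0.03595638, -0.03053628,  0.0622729 , -0.05923347,  0.00901217,
       -0.00844706,  0.00527066]), 'effort': array([-1.18628691e-04, -4.91284633e+01, -4.03884770e-01, -3.12529922e+01,
       -6.39070035e-02,  4.36598633e-02,  1.75655318e-04]), 'tool_pos': array([0.21830565, 0.61163766, 0.22144469]), 'tool_rot': array([-1.79888921e+02,  5.04993825e-03,  1.60363958e+02]), 'force': array([-0.07646222,  0.12328822, -0.35147277]), 'wrist_torque': array([ 0.00963968, -0.00154235,  0.05817124]), 'grip_width': 0.08737518558299323}
0.0187
scene -0.012214616458518505 [[402.6644445831214, 0.0, 283.0872962041369], [0.0, 402.6644445831214, 207.54268925921835], [0.0, 0.0, 1.0]] [1.018 0.276 0.599] [[-0.514, 0.858, -0.01], [0.596, 0.349, -0.723], [-0.616, -0.378, -0.691]]
top -0.04669122303714483 [[388.2648466649544, 0.0, 280.0651821055342], [0.0, 388.2648466649544, 215.28035473987384], [0.0, 0.0, 1.0]] [0.445 0.006 0.951] [[0.031, -0.999, -0.026], [-0.989, -0.026, -0.146], [0.146, 0.03, -0.989]]
wrist 0.012592587039626537 [[296.5472136190182, 0.0, 277.2190780232407], [0.0, 296.5472136190182, 214.73747675148238], [0.0, 0.0, 1.0]] [0.144 0.639 0.384] [[0.336, 0.942, -0.002], [0.901, -0.32, 0.293], [0.275, -0.1, -0.956]]
```

View pics/scene0.png

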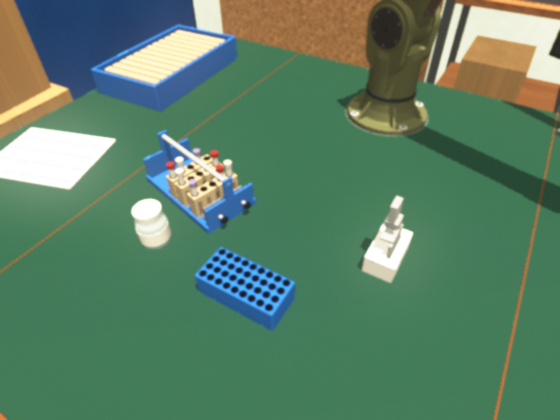

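View pics/top0.png

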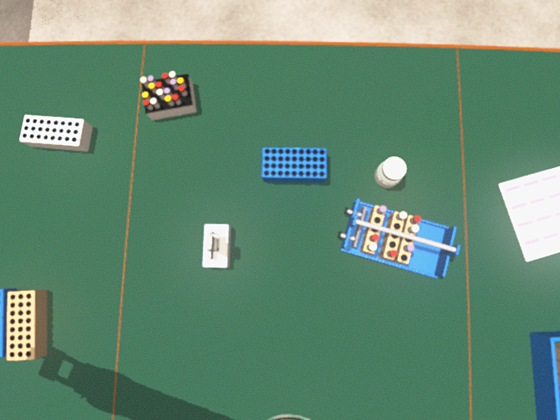

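View pics/wrist0.png

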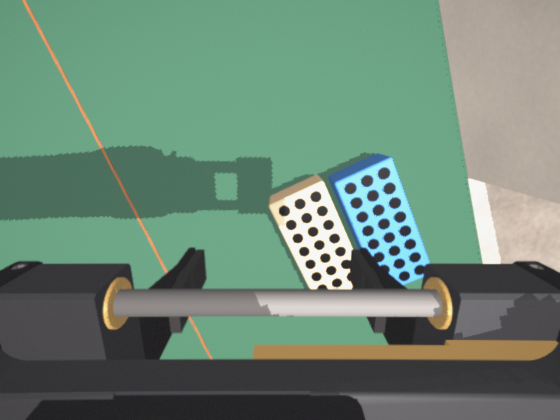

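The top picture shows the stand with the clip near (216,245), the tray near (400,238), with the racks at its left end, the blue block at (295,163) and the jar at (391,172). I'll enlarge the areas that matter.

Run:
```python
import cv2
t=cv2.imread('pics/top0.png');s=cv2.imread('pics/scene0.png')
a=lambda im,x,y,w,h,f,n:cv2.imwrite('pics/'+n,cv2.resize(im[y:y+h,x:x+w],None,fx=f,fy=f,interpolation=cv2.INTER_CUBIC))
a(t,335,190,130,95,6,'t_tray.png');a(t,190,215,60,60,9,'t_clip.png');a(s,140,125,120,100,6,'s_tray.png');a(s,355,190,70,95,6,'s_clip.png')
```

```text
(no output)
```

View pics/t_tray.png

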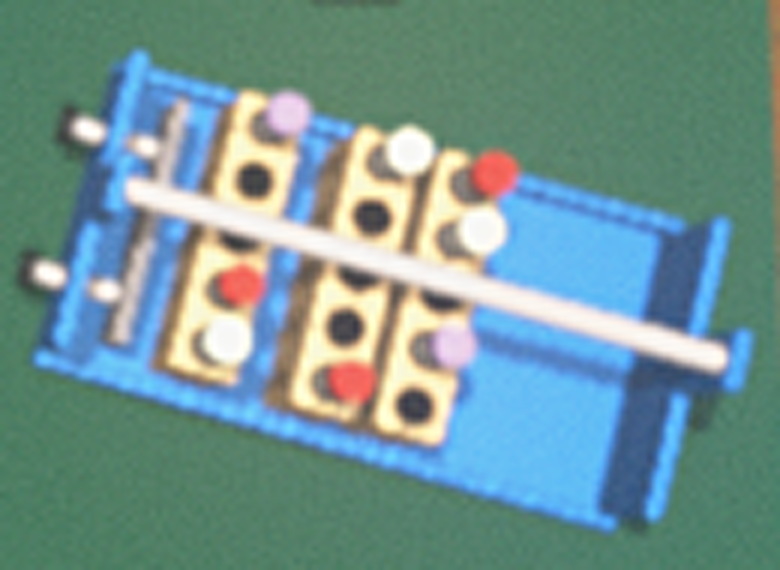

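View pics/t_clip.png

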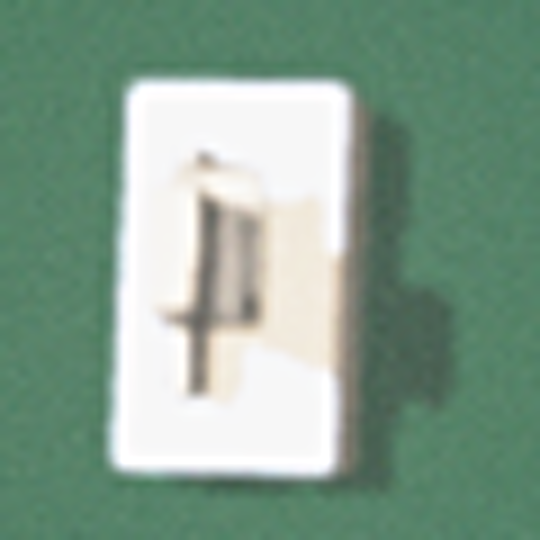

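View pics/s_tray.png

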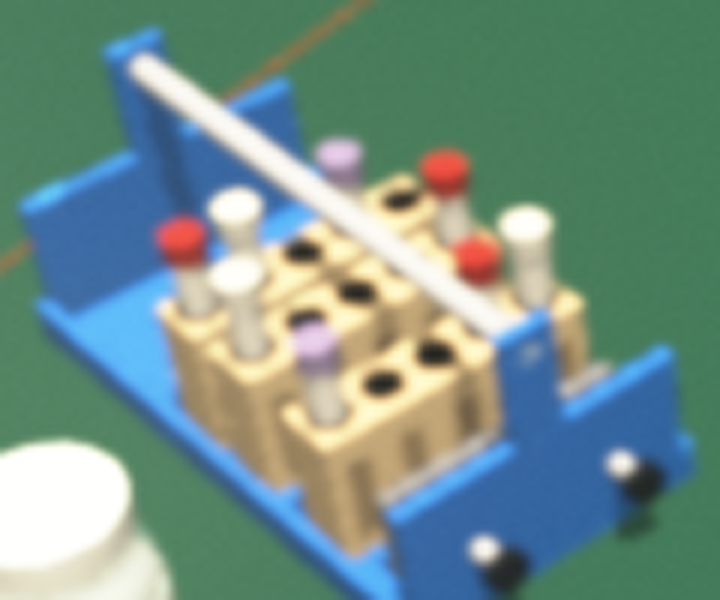

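View pics/s_clip.png

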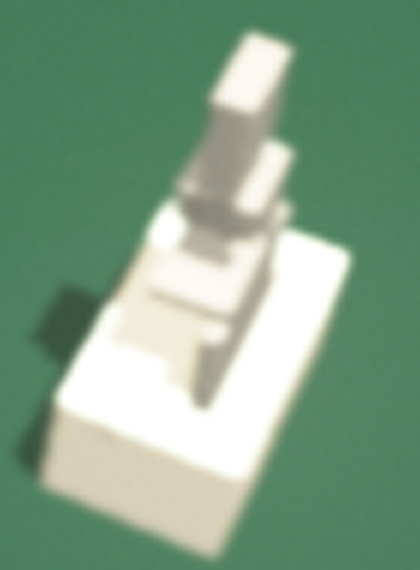

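Run:
```python
from h import *
t=cv2.imread('pics/top0.png').astype(int)
P=camera_params('top')
m=(t.min(2)>150); mm=np.zeros_like(m); mm[215:275,190:250]=m[215:275,190:250]
c=max(cv2.findContours(mm.astype(np.uint8),0,1)[0],key=cv2.contourArea)
box=cv2.boxPoints(cv2.minAreaRect(c)); W=np.array([onz('top',*p,0.04,P) for p in box]);print(W.round(4)); print('stand',W.mean(0).round(4),[np.linalg.norm(W[i]-W[(i+1)%4]).round(4) for i in range(4)],[np.degrees(np.arctan2(*(W[(i+1)%4]-W[i])[1::-1])).round(1) for i in range(4)])
# rod: whitish pixels between posts, perpendicular centroid
def rod(n,im,p0,p1,z):
    p0=np.array(p0,float);p1=np.array(p1,float);d=(p1-p0)/np.linalg.norm(p1-p0);q=np.array([-d[1],d[0]])
    g=im.astype(np.float32);pts=[]
    for s in np.linspace(.06,.94,60):
        c=p0+s*(p1-p0);o=np.arange(-8,8.01,.2)
        X=(c+o[:,None]*q).astype(np.float32)
        v=cv2.remap(g,X[None,:,0],X[None,:,1],1)[0]
        w=v.min(1);w=np.where(np.abs(o)<4,np.clip(w-165,0,None),0)
        if w.sum()>0: pts.append(c+q*(w@o/w.sum()))
    pts=np.array(pts);l=cv2.fitLine(pts.astype(np.float32),cv2.DIST_HUBER,0,.01,.01).ravel()
    return l,pts
l,pts=rod('top',t,(357,221.5),(455,249),.095)
A=onz('top',*(l[2:]-l[:2]*49),.095,P);B=onz('top',*(l[2:]+l[:2]*49),.095,P)
d=A-B; 
if d[1]<0:d=-d
print('rod pts',A.round(4),B.round(4),'dir deg',np.degrees(np.arctan2(d[1],d[0])), np.linalg.norm(d))
```

```text
[[0.4515 0.2149 0.04  ]
 [0.5553 0.2166 0.04  ]
 [0.5544 0.1558 0.04  ]
 [0.451  0.155  0.04  ]]
stand [0.503  0.1856 0.04  ] [np.float64(0.1038), np.float64(0.0608), np.float64(0.1035), np.float64(0.0599)] [np.float64(1.0), np.float64(-90.8), np.float64(-179.6), np.float64(89.5)]
rod pts [ 0.5596 -0.1504  0.095 ] [ 0.5041 -0.3573  0.095 ] dir deg 74.9915720719205 0.21426508123836235
```

Run:
```python
from h import *
print(onz('scene',397.1,202,.144))
for x in (.49,.5,.51): print(x, proj('top',np.array([x,.186,.144])))
P=camera_params('scene')
l=[onz('scene',140+u/6,125+v/6,.095,P) for u,v in((140,65),(505,325))];print(l)
o=get_obs();T=o['tool_pos'];y=np.radians(o['tool_rot'][2])
d=np.array([.503,.186,.22])-T;print('tool shift',d@[np.cos(y),np.sin(y),0],d@[np.sin(y),-np.cos(y),0],-d[2])
```

```text
[0.50467255 0.18262006 0.144     ]
0.49 (np.float64(205.10353204384006), np.float64(248.06574335541677))
0.5 (np.float64(205.37619533343366), np.float64(243.2907829953553))
0.51 (np.float64(205.64899751604355), np.float64(238.53159198665955))
[array([ 0.50386217, -0.3519988 ,  0.095     ]), array([ 0.55709512, -0.14150085,  0.095     ])]
tool shift -0.41116166790636327 -0.3053786779366789 0.001743109522257008
```

```bash
python3 -m handwheel '[[0.087,-0.01,-0.008,0,-0.01],[0.087,-0.03,-0.022,0,-0.04],[0.087,-0.06,-0.045,0,-0.08],[0.087,-0.09,-0.067,0,-0.12],[0.087,-0.12,-0.09,0,-0.15],[0.087,-0.15,-0.111,0,-0.18],[0.087,-0.18,-0.134,0,-0.21],[0.087,-0.21,-0.156,0,-0.24],[0.087,-0.24,-0.178,0,-0.27],[0.087,-0.27,-0.2,0,-0.3],[0.087,-0.3,-0.223,0,-0.32],[0.087,-0.33,-0.245,0,-0.335],[0.087,-0.36,-0.267,0,-0.345],[0.087,-0.385,-0.286,0,-0.35],[0.087,-0.4,-0.297,0,-0.35],[0.087,-0.408,-0.303,0,-0.35],[0.087,-0.411,-0.305,0,-0.35],[0.087,-0.411,-0.305,0,-0.35]]' 20
python3 - <<'E'
from h import *
snap('wrist','w1.png');o=get_obs();print(o['tool_pos'],o['tool_rot'],o['force'],o['time_s'])
E
```

```text
time_s: 1.95
tool_pos: [0.5027, 0.187, 0.2225]
tool_rot: [180.0, -0.0, -179.6]
force: [0.6, 0.9, -0.6]
grip_width: 0.0871
[0.50246781 0.18771448 0.22249332] [ 1.79970170e+02 -2.54233987e-02 -1.79506490e+02] [0.61169536 0.86139228 0.49292531] 2.0
```

View pics/w1.png

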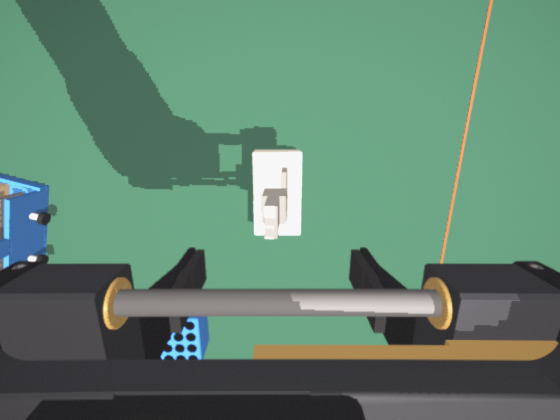

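Run:
```python
import cv2
t=cv2.imread('pics/w1.png')
cv2.imwrite('pics/w1c.png',cv2.resize(t[145:245,240:315],None,fx=6,fy=6,interpolation=cv2.INTER_CUBIC))
```

```text
(no output)
```

View pics/w1c.png

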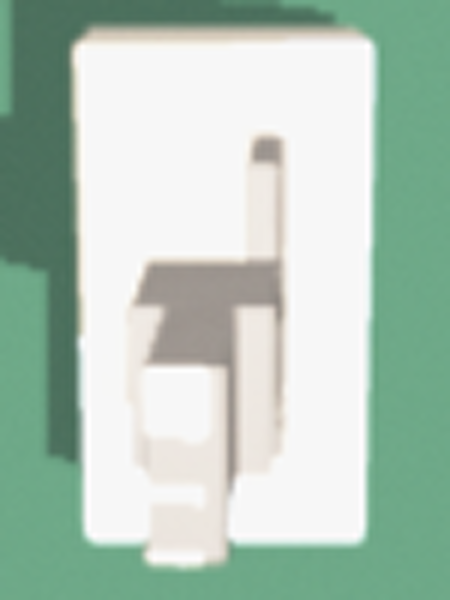

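Run:
```python
from h import *
P=camera_params('wrist')
f=lambda u,v,z:onz('wrist',240+u/6,145+v/6,z,P)
C=[(143,365),(227,365),(227,562),(145,563)]
W=np.array([f(*c,.144) for c in C]);print('fin',W.round(4),W.mean(0))
W=np.array([f(*c,.04) for c in [(75,38),(375,38),(366,545),(84,545)]]);print('stand',W.round(4),W.mean(0))
print(onz('scene',397.1,202,.144))
o=get_obs();print(o['tool_pos'],o['tool_rot'])
```

```text
fin [[0.4891 0.176  0.144 ]
 [0.489  0.1878 0.144 ]
 [0.5186 0.1881 0.144 ]
 [0.5189 0.1762 0.144 ]] [0.50389836 0.18201806 0.144     ]
stand [[0.4533 0.1588 0.04  ]
 [0.4528 0.2158 0.04  ]
 [0.5557 0.2175 0.04  ]
 [0.5563 0.1591 0.04  ]] [0.50453788 0.18780263 0.04      ]
[0.50467255 0.18262006 0.144     ]
[0.50246781 0.18771448 0.22249332] [ 1.79970170e+02 -2.54233987e-02 -1.79506490e+02]
```

```bash
python3 -m handwheel '[[0.06,-0.001,-0.003,0.01,0],[0.06,-0.0015,-0.0057,0.03,0],[0.06,-0.0015,-0.0057,0.05,0],[0.06,-0.0015,-0.0057,0.065,0],[0.06,-0.0015,-0.0057,0.078,0],[0.06,-0.0015,-0.0057,0.09,0],[0.06,-0.0015,-0.0057,0.1,0],[0.06,-0.0015,-0.0057,0.106,0],[0.06,-0.0015,-0.0057,0.109,0],[0.06,-0.0015,-0.0057,0.1095,0],[0.06,-0.0015,-0.0057,0.1095,0],[0.06,-0.0015,-0.0057,0.1095,0]]' 20
python3 - <<'E'
from h import *
snap('wrist','w2.png');snap('scene','s2.png');o=get_obs();print(o['tool_pos'],o['tool_rot'],o['force'],o['time_s'])
t=cv2.imread('pics/s2.png')
cv2.imwrite('pics/s2c.png',cv2.resize(t[150:290,330:450],None,fx=4,fy=4,interpolation=cv2.INTER_CUBIC))
E
```

```text
time_s: 3.2
tool_pos: [0.5051, 0.1813, 0.1136]
tool_rot: [180.0, 0.1, -179.6]
force: [-0.4, -0.2, 0.3]
grip_width: 0.0599
[0.50496461 0.18122021 0.11353644] [ 1.79974920e+02  4.92620536e-02 -1.79586535e+02] [ 1.04532597  0.7994136  -0.38636924] 3.3
```

View pics/w2.png

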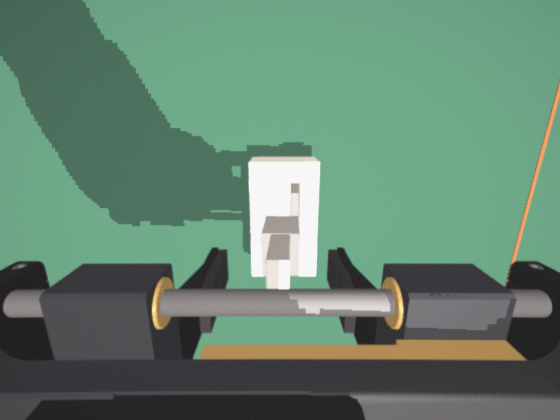

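View pics/s2c.png

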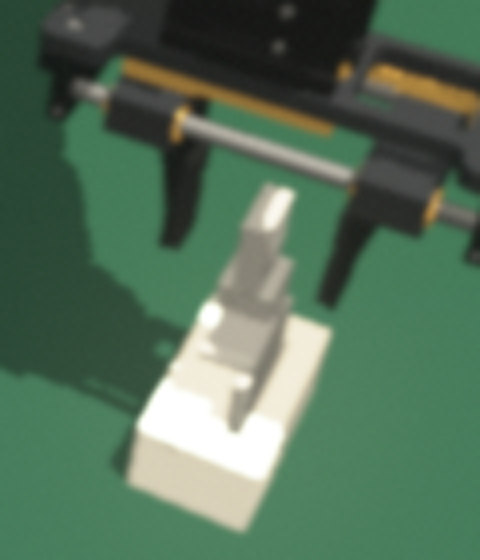

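The fin (columns 265-291, rows 240-290) sits between the fingers, so I'm closing the grip.

```bash
python3 -m handwheel '[[0.03,0,0,0,0],[0.02,0,0,0,0],[0.014,0,0,0,0],[0.012,0,0,0,0],[0.008,0,0,0,0],[0.005,0,0,0,0],[0.005,0,0,0,0],[0.005,0,0,0,0]]' 25
python3 -c "
from h import *
o=get_obs();print(o['tool_pos'],o['tool_rot'],o['force'],o['wrist_torque'])"
```

```text
time_s: 4.1
tool_pos: [0.5046, 0.1825, 0.1132]
tool_rot: [179.9, 0.0, -179.6]
force: [0.1, 3.2, 0.4]
grip_width: 0.0119
[0.50462518 0.18254366 0.11324101] [ 1.79875811e+02  2.57619535e-02 -1.79559740e+02] [0.10731376 3.17757026 0.40009184] [ 0.79555754 -0.01188847  0.03081352]
```

Run:
```python
from h import *
P=camera_params('top')
M=(onz('top',356.7,221.7,.095,P)+onz('top',455.8,249.2,.095,P))/2;print('mid',M)
S=camera_params('scene')
Ms=sum(onz('scene',140+u/6,125+v/6,.095,S) for u,v in((140,65),(505,325)))/2;print(Ms)
a=np.radians(75.1);ey=np.array([np.cos(a),np.sin(a),0]);ex=np.array([np.sin(a),-np.cos(a),0])
for nm,pts,z in [('rack3 -y top edge',[(470,160),(440,445)],.06),('rack3 top +y',[(440,150),(380,430)],.06),('rack2',[(360,128),(290,400),(410,160),(355,412)],.06),('rack1',[(240,92),(160,370),(295,130),(235,382)],.06),('endwall far top',[(728,220),(655,518)],.06),('pad',[(185,100),(125,340)],.04)]:
    for u,v in pts:
        X=onz('top',335+u/6,190+v/6,z,P)-M;print(nm,(X@ex).round(4),(X@ey).round(4))
```

```text
mid [ 0.53327905 -0.2466327   0.095     ]
[ 0.53047864 -0.24674983  0.095     ]
rack3 -y top edge 0.0531 -0.0145
rack3 -y top edge -0.0561 -0.0299
rack3 top +y 0.0536 -0.0025
rack3 top +y -0.0571 -0.0066
rack2 0.0532 0.0292
rack2 -0.0557 0.029
rack2 0.0465 0.0077
rack2 -0.0532 0.0042
rack1 0.0537 0.0772
rack1 -0.0587 0.0792
rack1 0.0453 0.0531
rack1 -0.0551 0.0507
endwall far top 0.0586 -0.1157
endwall far top -0.0598 -0.1147
pad 0.0491 0.094
pad -0.0493 0.0921
```

```bash
python3 -m handwheel '[[0.005,0,0.0005,0,0],[0.005,0,0.0005,-0.002,0],[0.005,0,0.0005,-0.006,0],[0.005,0,0.0005,-0.012,0],[0.005,0,0.0005,-0.018,0],[0.005,0,0.0005,-0.024,0],[0.005,0,0.0005,-0.03,0],[0.005,0,0.0005,-0.038,0],[0.005,0,0.0005,-0.048,0],[0.005,0,0.0005,-0.06,0],[0.005,0,0.0005,-0.075,0],[0.005,0,0.0005,-0.09,0],[0.005,0,0.0005,-0.1,0],[0.005,0,0.0005,-0.106,0],[0.005,0,0.0005,-0.108,0],[0.005,0,0.0005,-0.108,0]]' 25
python3 - <<'E'
from h import *
snap('scene','s3.png');o=get_obs();print(o['tool_pos'],o['tool_rot'],o['force'],o['wrist_torque'],o['time_s'])
t=cv2.imread('pics/s3.png')
cv2.imwrite('pics/s3c.png',cv2.resize(t[90:290,320:460],None,fx=3,fy=3,interpolation=cv2.INTER_CUBIC))
E
```

```text
time_s: 5.7
tool_pos: [0.5045, 0.1816, 0.221]
tool_rot: [-180.0, -0.0, -179.6]
force: [0.2, -0.1, -1.8]
grip_width: 0.012
[0.50433338 0.18151226 0.2206219 ] [-1.79981446e+02 -4.03688326e-02 -1.79582956e+02] [-1.31970311 -0.97918032 -0.79873065] [ 0.08876177  0.01901956 -0.07951056] 5.75
```

View pics/s3c.png

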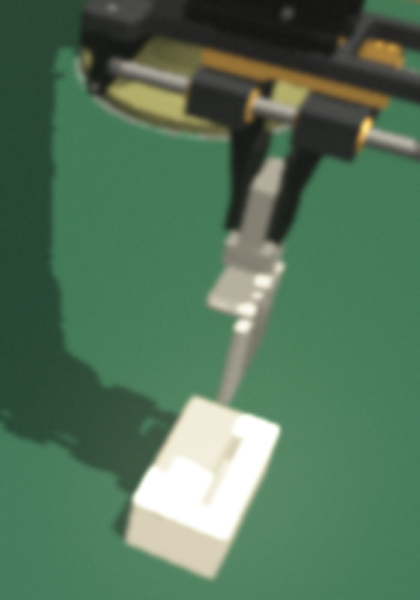

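The clip is out of the stand and held by its fin. I'll carry it to the tray's robot side.

```bash
python3 -m handwheel '[[0.005,0.001,-0.008,0,0.005],[0.005,0.002,-0.022,0,0.012],[0.005,0.004,-0.045,0,0.025],[0.005,0.007,-0.075,0,0.04],[0.005,0.01,-0.105,0,0.06],[0.005,0.014,-0.14,0,0.08],[0.005,0.017,-0.175,0,0.1],[0.005,0.021,-0.21,0,0.12],[0.005,0.024,-0.245,0,0.14],[0.005,0.028,-0.28,0,0.16],[0.005,0.031,-0.315,0,0.18],[0.005,0.035,-0.35,0,0.2],[0.005,0.038,-0.385,0,0.22],[0.005,0.041,-0.415,0,0.235],[0.005,0.044,-0.442,0,0.25],[0.005,0.046,-0.463,0,0.26],[0.005,0.048,-0.477,0,0.267],[0.005,0.048,-0.484,0,0.267],[0.005,0.048,-0.487,0,0.267],[0.005,0.048,-0.487,0,0.267]]' 25
python3 - <<'E'
from h import *
for n in ('scene','top','wrist'): snap(n,n+'4.png')
o=get_obs();print(o['tool_pos'],o['tool_rot'],o['force'],o['wrist_torque'],o['time_s'])
t=cv2.imread('pics/top4.png')
cv2.imwrite('pics/top4c.png',cv2.resize(t[170:300,330:530],None,fx=4,fy=4,interpolation=cv2.INTER_CUBIC))
E
```

```text
time_s: 7.75
tool_pos: [0.4601, -0.3054, 0.2209]
tool_rot: [180.0, -0.0, 165.1]
force: [-0.6, 0.2, -0.4]
grip_width: 0.0116
[ 0.46056017 -0.30460554  0.22096703] [ 1.79960710e+02 -6.71810592e-03  1.65219273e+02] [ 0.32867159  0.34215237 -1.06269035] [ 0.02171705 -0.01652119  0.00590194] 7.9
```

View pics/top4c.png

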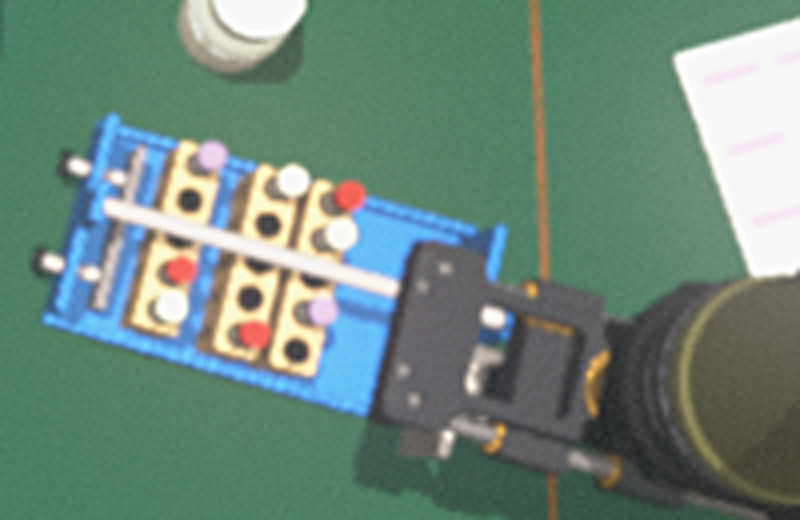

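View pics/scene4.png

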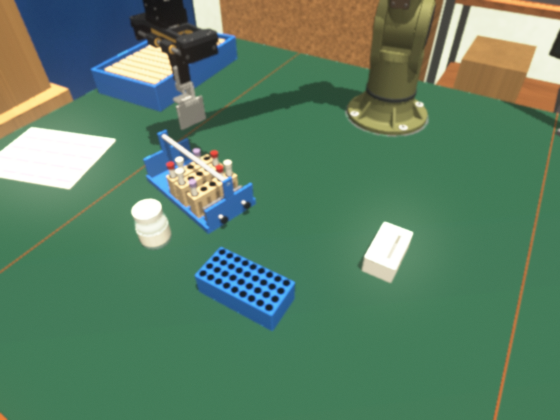

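View pics/wrist4.png

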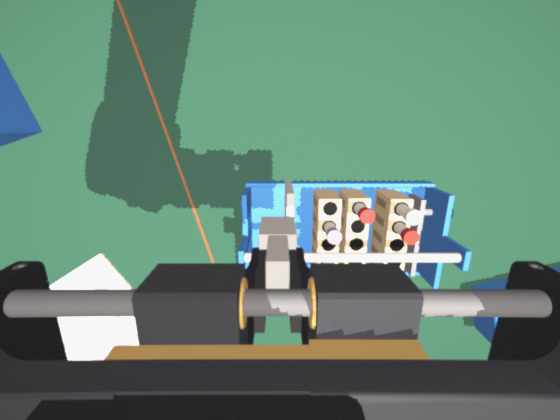

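Run:
```python
from h import *
t=cv2.imread('pics/wrist4.png').astype(float);P=camera_params('wrist')
pts=[]
for u in list(range(310,445,3)):
    v=t[245:272,u].min(1);w=np.clip(v-150,0,None);w[:]=np.where(np.abs(np.arange(27)-13)<9,w,0)
    if u%30==1 or u==310: print(u,v.astype(int))
    if w.sum()>0: pts.append((u,245+w@np.arange(27)/w.sum()))
W=np.array([onz('wrist',*p,.095,P) for p in pts]);
l=cv2.fitLine(W[:,:2].astype(np.float32),cv2.DIST_HUBER,0,.001,.001).ravel();print(l,np.degrees(np.arctan2(l[1],l[0])))
a=np.radians(75.1);ex=np.array([np.sin(a),-np.cos(a)])
q=(W[:,:2]-np.array([.532,-.2467]))@ex;print('rod x offset wrt assumed',q.round(4)[::5])
o=get_obs();print('tcp x in assumed rod',(o['tool_pos'][:2]-[.532,-.2467])@ex)
a=[onz('wrist',u,257,.095,P) for u in(245,466)];print(a,(a[0]+a[1])/2)
# rack3 -y top edge
print([ (onz('wrist',u,v,.06,P)[:2]-np.array([.532,-.2467]))@np.array([.257,.966]) for u,v in((315,197),(315,247))])
```

```text
310 [ 98  98  96  94  94  96 102 143 218 242 247 247 247 247 247 247 246 182
  99  88  83  80  72  59  51  49  49]
331 [ 45  35  47  53  92 201 242 225 222 242 247 247 247 247 247 247 245 209
 122  65  56  57  55  56  55  56  57]
361 [ 39  48  87 178 240 246 246 228 220 241 247 247 247 247 247 247 244 186
 104  62  56  57  55  56  58  56  56]
391 [ 32  34  51  80 148 234 244 227 218 240 247 247 247 247 247 247 244 171
  75  56  56  55  56  54  57  57  57]
421 [ 57  55  55  57  56  57  65 121 200 238 246 247 247 247 247 247 246 194
  83  58  56  56  57  58  55  57  57]
[ 0.26559424  0.9640849   0.5436578  -0.20827228] 74.59773
rod x offset wrt assumed [0.002  0.001  0.0019 0.0007 0.0018 0.001  0.0017 0.0026 0.0018]
tcp x in assumed rod -0.05414832880091328
[array([ 0.50590676, -0.3517745 ,  0.095     ]), array([ 0.56521115, -0.12581318,  0.095     ])] [ 0.53555896 -0.23879384  0.095     ]
[np.float64(-0.03192378086670025), np.float64(-0.02951845756988089)]
```

```bash
python3 -m handwheel '[[0.005,0,0,0.01,0],[0.005,0,0,0.025,0],[0.005,0,0,0.04,0],[0.005,0,0,0.055,0],[0.005,0,0,0.068,0],[0.005,0,0,0.08,0],[0.005,0,0,0.09,0],[0.005,0,0,0.097,0],[0.005,0,0,0.1,0],[0.005,0,0,0.1005,0],[0.005,0,0,0.1005,0],[0.005,0,0,0.1005,0]]' 25
python3 - <<'E'
from h import *
for n in ('scene','wrist'): snap(n,n+'5.png')
o=get_obs();print(o['tool_pos'],o['tool_rot'],o['force'],o['wrist_torque'],o['time_s'])
t=cv2.imread('pics/scene5.png')
cv2.imwrite('pics/scene5c.png',cv2.resize(t[60:220,120:270],None,fx=4,fy=4,interpolation=cv2.INTER_CUBIC))
E
```

```text
time_s: 9.1
tool_pos: [0.4605, -0.306, 0.1211]
tool_rot: [-180.0, 0.1, 165.1]
force: [0.6, 0.8, -0.9]
grip_width: 0.0114
[ 0.46043373 -0.3058606   0.12098146] [1.79996663e+02 5.16435245e-02 1.65119409e+02] [-0.05278607 -0.19571855 -1.03615468] [ 0.06893253  0.02171502 -0.03047308] 9.2
```

View pics/scene5c.png

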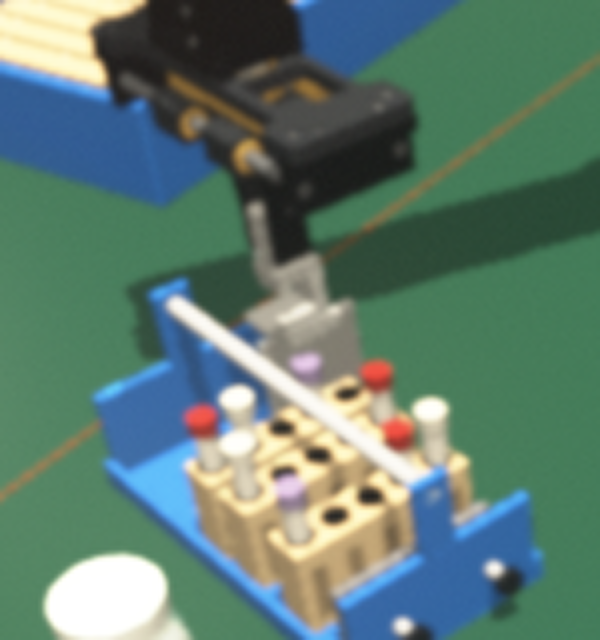

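View pics/wrist5.png

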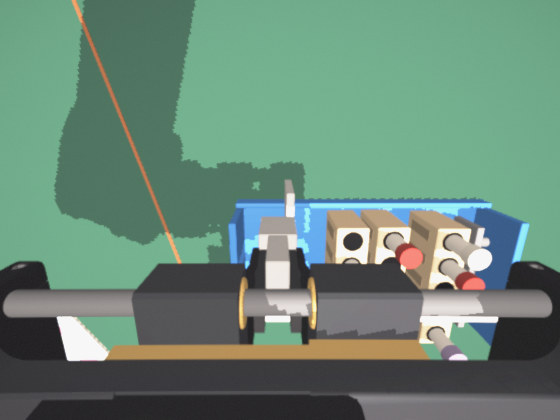

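```bash
python3 -m handwheel '[[0.005,-0.004,0,0,0],[0.005,-0.01,0,0,0],[0.005,-0.016,0,0,0],[0.005,-0.021,0,0,0],[0.005,-0.026,0,0,0],[0.005,-0.03,0,0,0],[0.005,-0.033,0,0,0],[0.005,-0.035,0,0,0],[0.005,-0.0355,0,0,0],[0.005,-0.0355,0,0,0]]' 25
python3 - <<'E'
from h import *
for n in ('scene',): snap(n,n+'6.png')
o=get_obs();print(o['tool_pos'],o['tool_rot'],o['force'],o['wrist_torque'],o['time_s'])
t=cv2.imread('pics/scene6.png')
cv2.imwrite('pics/scene6c.png',cv2.resize(t[90:180,150:240],None,fx=6,fy=6,interpolation=cv2.INTER_CUBIC))
E
```

```text
time_s: 10.2
tool_pos: [0.4944, -0.3148, 0.1205]
tool_rot: [180.0, -0.0, 165.1]
force: [-0.2, -0.1, -0.8]
grip_width: 0.0113
[ 0.49426187 -0.31487669  0.12053221] [ 1.79992374e+02 -8.12760485e-03  1.65102979e+02] [ 0.01937529 -0.22787888 -1.27397195] [-0.04156466 -0.00313064 -0.06531646] 10.25
```

View pics/scene6c.png

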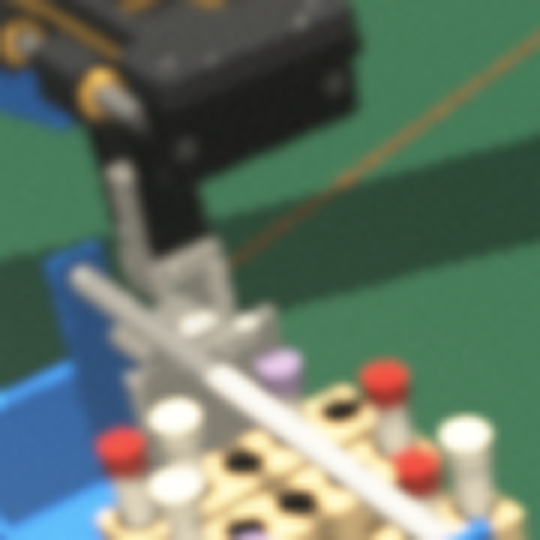

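The lower arm now sits under the rod with no contact. I'll raise it gently to feel for the rod.

```bash
python3 -m handwheel '[[0.005,0,0,-0.0005,0],[0.005,0,0,-0.001,0],[0.005,0,0,-0.0015,0],[0.005,0,0,-0.002,0],[0.005,0,0,-0.0025,0],[0.005,0,0,-0.0025,0]]' 25
python3 -m handwheel '[[0.005,0,0,-0.0005,0],[0.005,0,0,-0.001,0],[0.005,0,0,-0.001,0]]' 25
python3 -m handwheel '[[0.005,0,0,-0.0005,0],[0.005,0,0,-0.001,0],[0.005,0,0,-0.001,0]]' 25
```

```text
time_s: 10.85
tool_pos: [0.4945, -0.3148, 0.1232]
tool_rot: [180.0, 0.0, 165.1]
force: [0.7, -0.8, -1.9]
grip_width: 0.0119
time_s: 11.15
tool_pos: [0.4945, -0.3149, 0.1241]
tool_rot: [180.0, 0.0, 165.1]
force: [0.8, -0.5, -0.8]
grip_width: 0.0121
time_s: 11.45
tool_pos: [0.4945, -0.3149, 0.1251]
tool_rot: [180.0, 0.0, 165.1]
force: [0.8, 0.6, -1.7]
grip_width: 0.012
```

```bash
python3 -m handwheel '[[0.005,0,0,-0.0005,0],[0.005,0,0,-0.0005,0]]' 25
python3 -m handwheel '[[0.005,0,0,-0.0005,0],[0.005,0,0,-0.0005,0]]' 25
```

```text
time_s: 11.65
tool_pos: [0.4944, -0.3148, 0.1254]
tool_rot: [180.0, -0.0, 165.1]
force: [-0.1, 0.2, -2.3]
grip_width: 0.0119
time_s: 11.85
tool_pos: [0.4944, -0.3148, 0.1255]
tool_rot: [-180.0, -0.0, 165.1]
force: [1.8, -1.3, -6.2]
grip_width: 0.0116
```

```bash
python3 -m handwheel '[[0.005,0,0,0.0012,0],[0.005,0,0,0.0024,0],[0.005,0,0,0.0024,0],[0.005,-0.002,0,0.0024,0],[0.005,-0.004,0,0.0024,0],[0.005,-0.006,0,0.0024,0],[0.005,-0.006,0,0.0024,0]]' 25
python3 -m handwheel '[[0.005,-0.002,0,0,0],[0.005,-0.004,0,0,0],[0.005,-0.006,0,0,0],[0.005,-0.008,0,0,0],[0.005,-0.008,0,0,0]]' 25
```

```text
time_s: 12.55
tool_pos: [0.5007, -0.3164, 0.1237]
tool_rot: [-180.0, 0.0, 165.1]
force: [-0.1, -1.0, -1.9]
grip_width: 0.0121
time_s: 13.05
tool_pos: [0.5083, -0.3184, 0.1236]
tool_rot: [-180.0, 0.0, 165.1]
force: [-0.1, -1.2, -2.4]
grip_width: 0.0121
```

```bash
python3 -m handwheel '[[0.005,-0.0015,0,0,0],[0.005,-0.003,0,0,0],[0.005,-0.0045,0,0,0],[0.005,-0.006,0,0,0],[0.005,-0.006,0,0,0]]' 25
python3 -m handwheel '[[0.005,-0.0005,0,0,0],[0.005,-0.001,0,0,0],[0.005,-0.0015,0,0,0],[0.005,-0.002,0,0,0],[0.005,-0.002,0,0,0]]' 25
```

```text
time_s: 13.55
tool_pos: [0.514, -0.32, 0.1237]
tool_rot: [180.0, 0.0, 165.1]
force: [-0.5, -0.4, -0.7]
grip_width: 0.0118
time_s: 14.05
tool_pos: [0.5158, -0.3205, 0.1236]
tool_rot: [180.0, 0.0, 165.1]
force: [0.2, -0.5, -1.4]
grip_width: 0.0117
```

```bash
python3 -m handwheel '[[0.005,-0.0005,0,0,0],[0.005,-0.001,0,0,0],[0.005,-0.0015,0,0,0],[0.005,-0.0015,0,0,0]]' 25
python3 - <<'E'
from h import *
snap('scene','scene7.png');snap('wrist','wrist7.png')
t=cv2.imread('pics/scene7.png')
cv2.imwrite('pics/scene7c.png',cv2.resize(t[90:180,150:240],None,fx=6,fy=6,interpolation=cv2.INTER_CUBIC))
print(get_obs()['force'])
E
python3 -m handwheel '[[0.005,-0.0005,0,0,0],[0.005,-0.001,0,0,0],[0.005,-0.001,0,0,0]]' 25
```

```text
time_s: 14.45
tool_pos: [0.5164, -0.3207, 0.1235]
tool_rot: [180.0, -0.1, 165.1]
force: [-3.0, 0.4, 1.3]
grip_width: 0.012
[-2.89459444  1.09115549  0.94324602]
time_s: 14.85
tool_pos: [0.5166, -0.3208, 0.1234]
tool_rot: [180.0, -0.2, 165.1]
force: [-5.2, 1.6, 1.5]
grip_width: 0.012
```

View pics/scene7c.png

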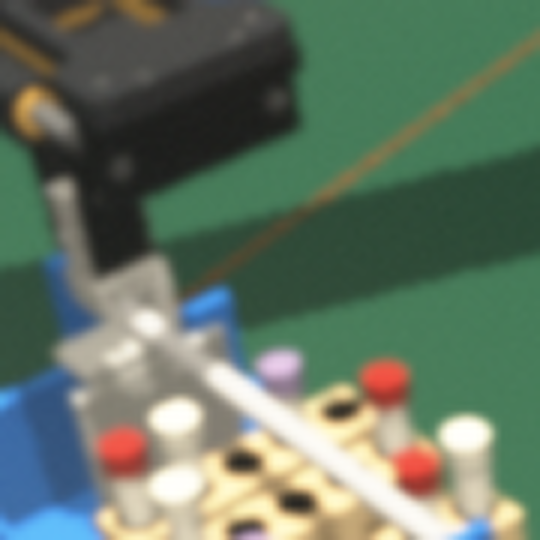

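The rod touches the spine, so seat x is about +2 mm. I'll back off to centre and lower the clip.

```bash
python3 -m handwheel '[[0.005,0.002,0,0,0],[0.005,0.004,0,0,0],[0.005,0.004,0,0,0],[0.005,0.004,0,0.0015,0],[0.005,0.004,0,0.003,0],[0.005,0.004,0,0.0045,0],[0.005,0.004,0,0.006,0],[0.005,0.004,0,0.0075,0],[0.005,0.004,0,0.0085,0],[0.005,0.004,0,0.0085,0]]' 25
python3 -m handwheel '[[0.005,0,0,0.0005,0],[0.005,0,0,0.0005,0]]' 25
python3 -m handwheel '[[0.005,0,0,0.0005,0],[0.005,0,0,0.0005,0]]' 25
```

```text
time_s: 15.85
tool_pos: [0.5142, -0.3201, 0.1149]
tool_rot: [180.0, -0.0, 165.1]
force: [-0.4, -0.4, -1.4]
grip_width: 0.0116
time_s: 16.05
tool_pos: [0.5143, -0.3201, 0.1147]
tool_rot: [180.0, 0.0, 165.1]
force: [-0.4, -0.1, -1.1]
grip_width: 0.0119
time_s: 16.25
tool_pos: [0.5144, -0.3202, 0.1144]
tool_rot: [180.0, 0.0, 165.1]
force: [-0.8, -0.3, 0.3]
grip_width: 0.0121
```

```bash
python3 -m handwheel '[[0.005,0,0,0,0],[0.005,0,0,0,0],[0.005,0,0,0,0],[0.005,0,0.001,0,0],[0.005,0,0.003,0,0],[0.005,0,0.005,0,0],[0.005,0,0.007,0,0],[0.005,0,0.009,0,0],[0.005,0,0.011,0,0],[0.005,0,0.013,0,0],[0.005,0,0.015,0,0],[0.005,0,0.017,0,0],[0.005,0,0.019,0,0],[0.005,0,0.021,0,0],[0.005,0,0.023,0,0],[0.005,0,0.024,0,0],[0.005,0,0.025,0,0],[0.005,0,0.025,0,0]]' 25
python3 - <<'E'
from h import *
for n in('scene','wrist'): snap(n,n+'8.png')
o=get_obs();print(o['force'],o['wrist_torque'],o['tool_pos'])
t=cv2.imread('pics/scene8.png')
cv2.imwrite('pics/scene8c.png',cv2.resize(t[90:220,140:260],None,fx=4,fy=4,interpolation=cv2.INTER_CUBIC))
E
```

```text
time_s: 18.05
tool_pos: [0.5208, -0.2959, 0.1143]
tool_rot: [180.0, 0.0, 165.1]
force: [-0.5, -2.5, 3.4]
grip_width: 0.0118
[-0.9227212  -1.39671345  4.26157364] [-0.51478983  0.21948798 -0.03266056] [ 0.5208055  -0.29593902  0.1142923 ]
```

View pics/scene8c.png

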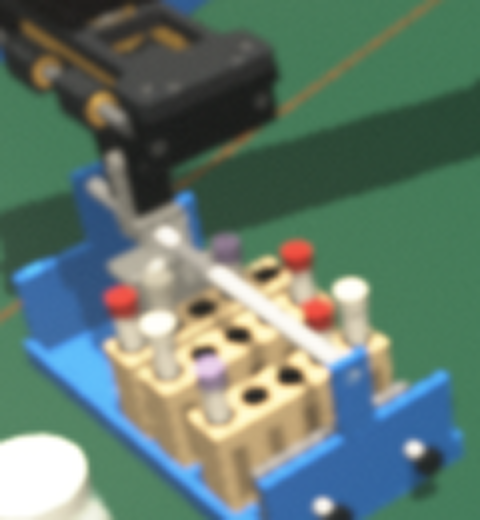

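View pics/wrist8.png

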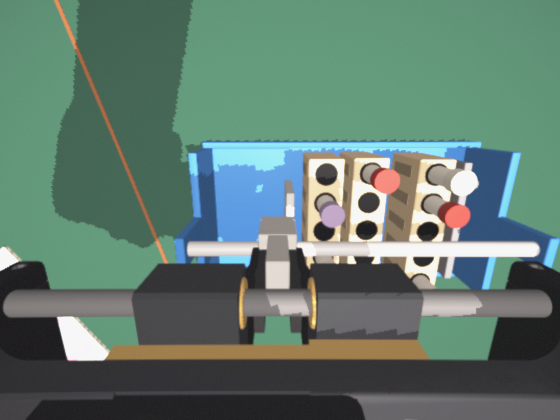

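```bash
python3 -m handwheel '[[0.005,0,0.001,-0.0004,0],[0.005,0,0.002,-0.0004,0],[0.005,0,0.003,-0.0004,0],[0.005,0,0.004,-0.0004,0],[0.005,0,0.005,-0.0004,0],[0.005,0,0.006,-0.0004,0],[0.005,0,0.007,-0.0004,0],[0.005,0,0.008,-0.0004,0],[0.005,0,0.009,-0.0004,0],[0.005,0,0.010,-0.0004,0],[0.005,0,0.011,-0.0004,0],[0.005,0,0.012,-0.0004,0]]' 25
python3 -m handwheel '[[0.005,0,0.001,0,0],[0.005,0,0.002,0,0],[0.005,0,0.003,0,0],[0.005,0,0.004,0,0]]' 25
python3 -m handwheel '[[0.005,0,0.001,0,0],[0.005,0,0.002,0,0],[0.005,0,0.003,0,0],[0.005,0,0.004,0,0],[0.005,0,0.005,0,0],[0.005,0,0.006,0,0]]' 25
```

```text
time_s: 19.35
tool_pos: [0.5236, -0.2844, 0.1144]
tool_rot: [-180.0, -0.0, 165.1]
force: [-0.2, -1.2, -0.1]
grip_width: 0.0118
time_s: 19.75
tool_pos: [0.5247, -0.2803, 0.1145]
tool_rot: [180.0, -0.0, 165.1]
force: [-0.8, -0.6, -0.2]
grip_width: 0.012
time_s: 20.35
tool_pos: [0.5262, -0.2749, 0.1146]
tool_rot: [-180.0, 0.0, 165.1]
force: [-0.8, -2.4, -1.7]
grip_width: 0.0117
```

```bash
python3 -m handwheel '[[0.005,0,0.001,0,0],[0.005,0,0.002,0,0],[0.005,0,0.003,0,0],[0.005,0,0.004,0,0],[0.005,0,0.005,0,0],[0.005,0,0.006,0,0]]' 25
python3 - <<'E'
from h import *
snap('wrist','wrist9.png');print(get_obs()['wrist_torque'],get_obs()['force'])
E
```

```text
time_s: 20.95
tool_pos: [0.5279, -0.2687, 0.1146]
tool_rot: [180.0, 0.0, 165.1]
force: [-0.6, -2.0, -0.7]
grip_width: 0.0119
[-0.59883041  0.14091259  0.00303779] [-0.63397723 -2.67968354 -1.18172358]
```

View pics/wrist9.png

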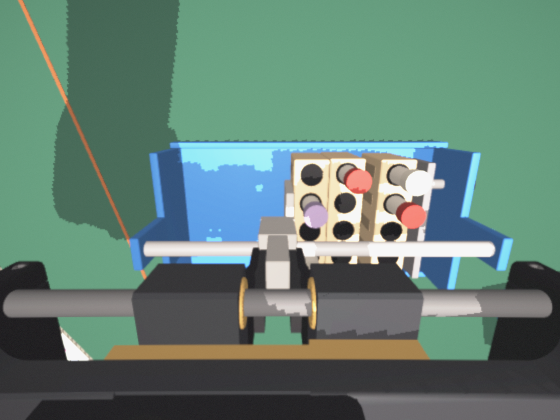

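```bash
python3 -m handwheel '[[0.005,0,0.001,0,0],[0.005,0,0.002,0,0],[0.005,0,0.003,0,0],[0.005,0,0.004,0,0],[0.005,0,0.005,0,0],[0.005,0,0.006,0,0]]' 25
python3 -m handwheel '[[0.005,0,0.001,0,0],[0.005,0,0.002,0,0],[0.005,0,0.003,0,0]]' 25
python3 -m handwheel '[[0.005,0,0.001,0,0],[0.005,0,0.002,0,0],[0.005,0,0.003,0,0]]' 25
python3 -m handwheel '[[0.005,0,0.001,0,0],[0.005,0,0.002,0,0],[0.005,0,0.003,0,0]]' 25
```

```text
time_s: 21.6
tool_pos: [0.5294, -0.263, 0.1145]
tool_rot: [180.0, 0.0, 165.1]
force: [-1.0, -2.1, -0.5]
grip_width: 0.0119
time_s: 21.9
tool_pos: [0.5302, -0.2601, 0.1145]
tool_rot: [180.0, 0.0, 165.1]
force: [-0.6, -2.9, 0.1]
grip_width: 0.0121
time_s: 22.2
tool_pos: [0.5309, -0.2575, 0.1146]
tool_rot: [-180.0, 0.0, 165.1]
force: [-0.6, -3.4, -0.1]
grip_width: 0.0119
time_s: 22.5
tool_pos: [0.5317, -0.2546, 0.1146]
tool_rot: [-180.0, 0.0, 165.1]
force: [-0.4, -3.1, -1.7]
grip_width: 0.0117
```

Run:
```python
from h import *
snap('wrist','wrist10.png');print(get_obs()['wrist_torque'],get_obs()['force'])
```

```text
[-0.83135031  0.17531459  0.02670558] [ 0.32056665 -3.29475907 -1.7773342 ]
```

View pics/wrist10.png

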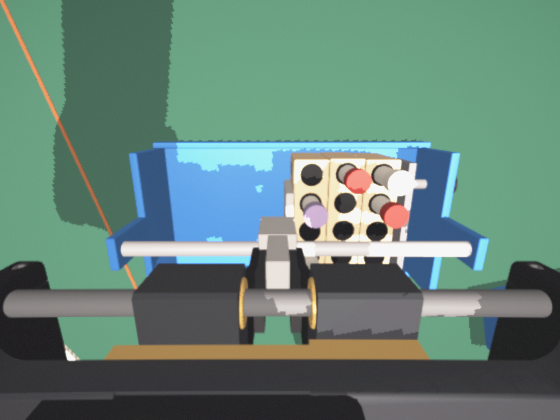

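All three racks look closed up, and the pad is close (columns 405-412). I'll continue in half-millimetre steps, reading the force each time.

```bash
python3 -m handwheel '[[0.005,0,0.0005,0,0],[0.005,0,0.001,0,0],[0.005,0,0.0015,0,0]]' 25
python3 -m handwheel '[[0.005,0,0.0005,0,0],[0.005,0,0.001,0,0]]' 25
python3 -m handwheel '[[0.005,0,0.0005,0,0],[0.005,0,0.001,0,0]]' 25
```

```text
time_s: 22.85
tool_pos: [0.5322, -0.253, 0.1146]
tool_rot: [-180.0, 0.0, 165.1]
force: [-1.5, -4.0, -1.6]
grip_width: 0.0119
time_s: 23.05
tool_pos: [0.5324, -0.252, 0.1146]
tool_rot: [180.0, 0.0, 165.1]
force: [-1.3, -2.9, -2.1]
grip_width: 0.0118
time_s: 23.25
tool_pos: [0.5326, -0.251, 0.1146]
tool_rot: [180.0, 0.0, 165.1]
force: [-0.3, -2.6, -0.8]
grip_width: 0.012
```

```bash
python3 -m handwheel '[[0.005,0,0.0005,0,0],[0.005,0,0.001,0,0]]' 25
python3 -m handwheel '[[0.005,0,0.0005,0,0],[0.005,0,0.001,0,0]]' 25
```

```text
time_s: 23.45
tool_pos: [0.5329, -0.25, 0.1145]
tool_rot: [180.0, 0.0, 165.1]
force: [-1.4, -3.7, 0.3]
grip_width: 0.0121
time_s: 23.65
tool_pos: [0.5331, -0.249, 0.1146]
tool_rot: [180.0, 0.0, 165.1]
force: [-0.3, -3.9, -1.4]
grip_width: 0.0115
```

```bash
python3 -m handwheel '[[0.005,0,0.0005,0,0],[0.005,0,0.001,0,0]]' 25
python3 -m handwheel '[[0.005,0,0.0005,0,0],[0.005,0,0.001,0,0]]' 25
```

```text
time_s: 23.85
tool_pos: [0.5334, -0.2481, 0.1146]
tool_rot: [180.0, 0.0, 165.1]
force: [-0.4, -2.6, -1.9]
grip_width: 0.0116
time_s: 24.05
tool_pos: [0.5337, -0.2471, 0.1146]
tool_rot: [180.0, 0.0, 165.1]
force: [-1.2, -5.3, 0.7]
grip_width: 0.0121
```

```bash
python3 -m handwheel '[[0.005,0,0.0005,0,0],[0.005,0,0.001,0,0]]' 25
python3 -m handwheel '[[0.005,0,0.0005,0,0],[0.005,0,0.001,0,0]]' 25
```

```text
time_s: 24.25
tool_pos: [0.5339, -0.2462, 0.1146]
tool_rot: [180.0, 0.0, 165.1]
force: [-0.6, -2.6, -1.0]
grip_width: 0.0122
time_s: 24.45
tool_pos: [0.5342, -0.2452, 0.1145]
tool_rot: [180.0, 0.0, 165.1]
force: [-0.8, -3.5, -1.8]
grip_width: 0.0117
```

```bash
python3 -m handwheel '[[0.005,0,0.0005,0,0],[0.005,0,0.001,0,0]]' 25
python3 -m handwheel '[[0.005,0,0.0005,0,0],[0.005,0,0.001,0,0]]' 25
```

```text
time_s: 24.65
tool_pos: [0.5344, -0.2442, 0.1145]
tool_rot: [180.0, 0.0, 165.1]
force: [-1.9, -3.5, 0.2]
grip_width: 0.0118
time_s: 24.85
tool_pos: [0.5347, -0.2432, 0.1146]
tool_rot: [180.0, 0.0, 165.1]
force: [-1.9, -3.6, -1.6]
grip_width: 0.0118
```

Run:
```python
from h import *
snap('wrist','wrist11.png')
o=get_obs();print(o['wrist_torque'],o['force'])
t=cv2.imread('pics/wrist11.png')
cv2.imwrite('pics/wrist11c.png',cv2.resize(t[130:300,230:480],None,fx=3,fy=3,interpolation=cv2.INTER_CUBIC))
```

```text
[-1.15223825e+00  3.06487729e-01 -5.34110133e-04] [-1.26138994 -3.57276492 -1.1990176 ]
```

View pics/wrist11c.png

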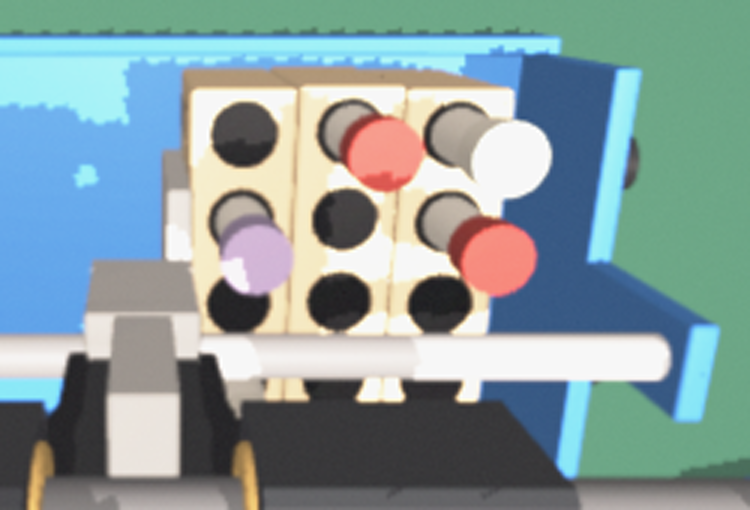

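```bash
python3 -m handwheel '[[0.005,0,0.0005,0,0],[0.005,0,0.001,0,0]]' 25; python3 -c "
from h import *
print(get_obs()['wrist_torque'])"
python3 -m handwheel '[[0.005,0,0.0005,0,0],[0.005,0,0.0005,0,0]]' 25; python3 -c "
from h import *
print(get_obs()['wrist_torque'])"
```

```text
time_s: 25.1
tool_pos: [0.5349, -0.2425, 0.1146]
tool_rot: [-180.0, 0.0, 165.1]
force: [-2.0, -4.5, -0.5]
grip_width: 0.0118
[-1.39071727  0.32654116  0.03200981]
time_s: 25.3
tool_pos: [0.5349, -0.2425, 0.1146]
tool_rot: [-180.0, 0.0, 165.1]
force: [-1.2, -5.7, -0.7]
grip_width: 0.0117
[-1.39577452  0.34007196  0.01436494]
```

```bash
python3 -m handwheel '[[0.005,0,0.0005,0,0],[0.005,0,0.0005,0,0]]' 25; python3 -c "
from h import *
print(get_obs()['wrist_torque'])"
python3 -m handwheel '[[0.005,0,0.0005,0,0],[0.005,0,0.0005,0,0]]' 25; python3 -c "
from h import *
print(get_obs()['wrist_torque'])"
```

```text
time_s: 25.5
tool_pos: [0.5349, -0.2424, 0.1146]
tool_rot: [-179.9, 0.0, 165.1]
force: [-0.8, -6.3, -1.5]
grip_width: 0.0115
[-1.61593124  0.42057027  0.03180431]
time_s: 25.7
tool_pos: [0.5349, -0.2423, 0.1146]
tool_rot: [-179.9, 0.0, 165.1]
force: [-1.1, -5.9, -0.8]
grip_width: 0.0116
[-1.74624222  0.44476866 -0.0057252 ]
```

The row has stalled against the backstop. I'll add a little pressure and hold it.

```bash
python3 -m handwheel '[[0.005,0,0.0005,0,0],[0.005,0,0.001,0,0],[0.005,0,0.001,0,0]]' 25; python3 -c "
from h import *
o=get_obs();print(o['wrist_torque'],o['force'])"
python3 -m handwheel '[[0.005,0,0.0005,0,0],[0.005,0,0.0005,0,0],[0.005,0,0.0005,0,0],[0.005,0,0.0005,0,0],[0.005,0,0.0005,0,0],[0.005,0,0.0005,0,0]]' 25; python3 -c "
from h import *
o=get_obs();print(o['wrist_torque'],o['force'])"
```

```text
time_s: 26.0
tool_pos: [0.535, -0.2419, 0.1147]
tool_rot: [-179.8, 0.0, 165.1]
force: [-1.1, -6.8, -1.6]
grip_width: 0.0119
[-2.00696444  0.43921168  0.0472585 ] [-1.11362742 -6.80613607 -1.64212027]
time_s: 26.6
tool_pos: [0.5351, -0.2418, 0.1147]
tool_rot: [-179.8, 0.0, 165.0]
force: [-1.0, -6.6, -1.7]
grip_width: 0.0118
[-2.16062937  0.39261735 -0.00698621] [-0.98637826 -6.63535378 -1.6774132 ]
```

```bash
python3 -m handwheel '[[0.005,0,0.0005,0,0],[0.005,0,0.001,0,0],[0.005,0,0.0015,0,0],[0.005,0,0.0015,0,0],[0.005,0,0.0015,0,0]]' 25; python3 -c "
from h import *
o=get_obs();print(o['wrist_torque'],o['force'])"
python3 -m handwheel '[[0.005,0,0.0003,0,0],[0.005,0,0.0005,0,0],[0.005,0,0.0005,0,0],[0.005,0,0.0005,0,0],[0.005,0,0.0005,0,0],[0.005,0,0.0005,0,0]]' 25; python3 -c "
from h import *
o=get_obs();print(o['wrist_torque'],o['force'])"
```

```text
time_s: 27.1
tool_pos: [0.5353, -0.2412, 0.1148]
tool_rot: [-179.8, 0.0, 165.0]
force: [-2.1, -8.7, 0.5]
grip_width: 0.012
[-2.51093489  0.59235784  0.01387601] [-2.06638948 -8.70784507  0.45664643]
time_s: 27.7
tool_pos: [0.5354, -0.2409, 0.1149]
tool_rot: [-179.7, 0.1, 165.0]
force: [-2.2, -9.3, -0.4]
grip_width: 0.0116
[-2.53941971  0.62334317  0.0431817 ] [-2.2075955  -9.32824248 -0.43440109]
```

```bash
python3 -m handwheel '[[0.005,0,-0.001,0,0],[0.005,0,-0.002,0,0],[0.005,0,-0.003,0,0],[0.005,0,-0.003,0,0]]' 25; python3 -m handwheel '[[0.005,0,-0.0003,0.0002,0],[0.005,0,-0.0006,0.0003,0],[0.005,0,-0.0006,0.0003,0]]' 25;python3 -c "
from h import *
o=get_obs();print(o['wrist_torque'],o['force'])"
```

```text
time_s: 28.1
tool_pos: [0.5351, -0.2419, 0.1148]
tool_rot: [-179.9, 0.0, 165.1]
force: [-1.7, -6.0, -0.9]
grip_width: 0.0119
time_s: 28.4
tool_pos: [0.5351, -0.2421, 0.1147]
tool_rot: [-179.9, 0.0, 165.1]
force: [-1.4, -5.4, 1.3]
grip_width: 0.0121
[-1.57177877  0.48882891  0.03961262] [-1.43384041 -5.36742623  1.34585578]
```

```bash
python3 -m handwheel '[[0.005,0,-0.0008,0,0],[0.005,0,-0.0016,0,0],[0.005,0,-0.0024,0,0],[0.005,0,-0.0024,0,0]]' 25;python3 -c "
from h import *
o=get_obs();print(o['wrist_torque'],o['force'])"
```

```text
time_s: 28.8
tool_pos: [0.535, -0.2426, 0.1144]
tool_rot: [179.9, 0.0, 165.1]
force: [-1.4, -2.2, 1.9]
grip_width: 0.0114
[-0.61402752  0.3437627   0.04627717] [-1.37224341 -2.24117839  1.87990755]
```

Pressure is down to about 2 N, so I'm letting go. I'll open only moderately, so the fingers stay clear of everything.

```bash
python3 -m handwheel '[[0.014,0,0,0,0],[0.018,0,0,0,0],[0.024,0,0,0,0],[0.032,0,0,0,0],[0.04,0,0,0,0],[0.04,0,0,0,0],[0.04,0,0,0,0]]' 25
python3 - <<'E'
from h import *
for n in('scene','wrist'): snap(n,n+'12.png')
o=get_obs();print(o['force'],o['wrist_torque'],o['tool_pos'],o['grip_width'])
t=cv2.imread('pics/scene12.png')
cv2.imwrite('pics/scene12c.png',cv2.resize(t[90:220,140:260],None,fx=4,fy=4,interpolation=cv2.INTER_CUBIC))
t=cv2.imread('pics/wrist12.png')
cv2.imwrite('pics/wrist12c.png',cv2.resize(t[130:300,200:450],None,fx=3,fy=3,interpolation=cv2.INTER_CUBIC))
E
```

```text
time_s: 29.5
tool_pos: [0.5347, -0.2432, 0.1142]
tool_rot: [180.0, 0.0, 165.1]
force: [0.7, 0.5, -0.1]
grip_width: 0.0394
[-0.54055537 -0.35572501 -0.07820098] [0.00848817 0.0115842  0.03025255] [ 0.53466394 -0.24328695  0.11425255] 0.03995622700072619
```

View pics/scene12c.png

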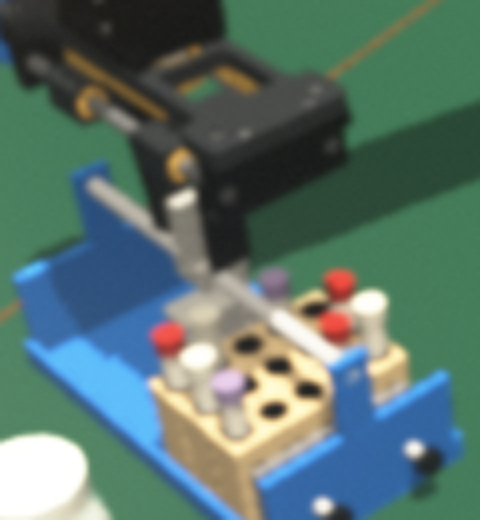

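View pics/wrist12c.png

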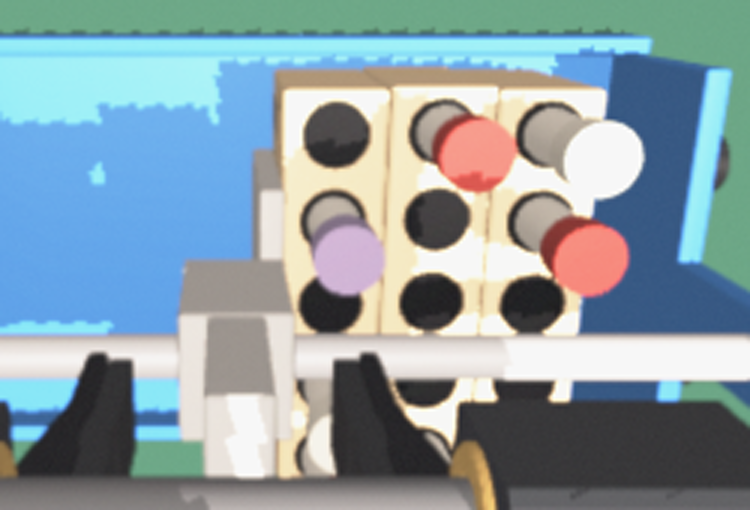

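The clip hangs upright on the rod against the closed row and the fingers are free of it. I'll withdraw straight up.

```bash
python3 -m handwheel '[[0.04,0,0,-0.004,0],[0.04,0,0,-0.01,0],[0.04,0,0,-0.02,0],[0.04,0,0,-0.03,0],[0.04,0,0,-0.042,0],[0.04,0,0,-0.055,0],[0.04,0,0,-0.07,0],[0.04,0,0,-0.085,0],[0.04,0,0,-0.1,0],[0.04,0,0,-0.11,0],[0.04,0,0,-0.116,0],[0.04,0,0,-0.12,0],[0.04,0,0,-0.12,0],[0.04,0,0,-0.12,0]]' 25
python3 - <<'E'
from h import *
for n in('scene','wrist','top'): snap(n,n+'13.png')
o=get_obs();print(o['force'],o['tool_pos'],o['time_s'])
t=cv2.imread('pics/scene13.png')
cv2.imwrite('pics/scene13c.png',cv2.resize(t[90:220,140:260],None,fx=4,fy=4,interpolation=cv2.INTER_CUBIC))
t=cv2.imread('pics/wrist13.png')
cv2.imwrite('pics/wrist13c.png',cv2.resize(t[130:300,200:450],None,fx=3,fy=3,interpolation=cv2.INTER_CUBIC))
E
```

```text
time_s: 31.0
tool_pos: [0.5344, -0.2431, 0.2337]
tool_rot: [180.0, -0.1, 165.1]
force: [-0.1, -0.7, -0.3]
grip_width: 0.0399
[ 0.47037638  0.14767021 -0.74935897] [ 0.5343926  -0.24315809  0.23368232] 31.15
```

View pics/scene13c.png

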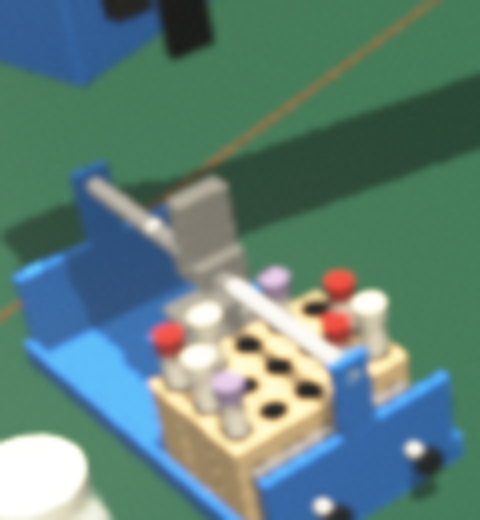

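View pics/wrist13c.png

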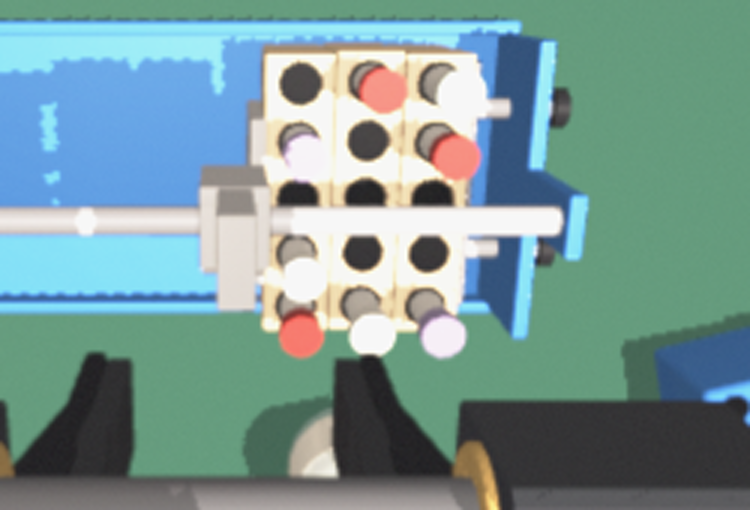

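Run:
```python
from h import *
P=camera_params('wrist'); a=np.radians(75.1);ey=np.array([np.cos(a),np.sin(a)]);ex=np.array([ey[1],-ey[0]]);M=np.array([.5338,-.2466])
f=lambda u,v,z:(lambda X:((X@ex).round(4),(X@ey).round(4)))(onz('wrist',200+u/3,130+v/3,z,P)[:2]-M)
print('fin top',[f(*c,.145) for c in((217,213),(258,213),(257,308),(219,308))])
print('rod',f(100,221,.095),f(500,221,.095))
print('rack edges top row',[f(u,75,.06) for u in(263,337,405,477)])
print('wall inner top',f(500,100,.06), 'paddle face top',f(263,110,.071))
```

```text
fin top [(np.float64(-0.0154), np.float64(-0.0007)), (np.float64(-0.0154), np.float64(0.0112)), (np.float64(0.014), np.float64(0.0112)), (np.float64(0.014), np.float64(-0.0003))]
rod (np.float64(0.0003), np.float64(-0.0425)) (np.float64(0.0002), np.float64(0.0972))
rack edges top row [(np.float64(-0.0465), np.float64(0.0151)), (np.float64(-0.0466), np.float64(0.0426)), (np.float64(-0.0466), np.float64(0.0679)), (np.float64(-0.0465), np.float64(0.0946))]
wall inner top (np.float64(-0.0373), np.float64(0.1039)) paddle face top (np.float64(-0.0351), np.float64(0.0149))
```

View pics/top13.png

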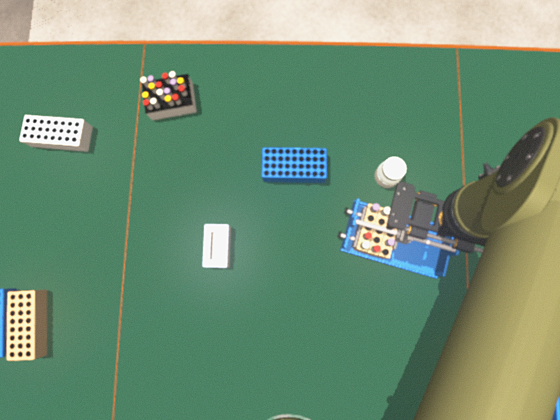

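The fin's centre is 1 mm from the rod's axis across it. The racks span about 79.5 mm against a nominal 78 mm, so the row is closed. The jar and block are in the same pixels as before, so I'm handing in.

```bash
python3 -c "
from cell import *
print(sign_off(), get_obs()['time_s'])"
```

```text
the job is handed in; nothing more can be done
the job is handed in; nothing more can be done
```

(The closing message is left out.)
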